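# Load a glass slide carrier under the stage clips

## Robot

A 6-joint arm with a two-finger parallel gripper is mounted at the origin on a cart in front of the work surface, level with it; the furniture and walls round the work are solid. World frame = base frame: x ahead of the robot, y to its left, z up, the work surface at z = 0. Lengths are in mm, angles in rad, forces in N, time in s.
With the tool pointing down it reaches from about 300 to 850 mm from the base axis. Payload 4.2 kg.
Tool frame: the origin (TCP) lies at the very end of the fingers, on their centre line; the grasp point (between the pads) lies 19 mm behind it; z points along the fingers, y is the line along which they close (so a half turn about z gives the same grasp; the last joint's range is limited). The gripper opens to 91 mm and grips with 3 to 60 N. Pads are 32 mm wide; open, the fingers measure 118 mm over their backs; the gripper's body (76 mm by 178 mm) begins 60 mm behind the grasp point.
Start: joints at [1.311, 0.32, 1.565, -0, 1.257, -0.02], TCP at [136.569, 558.563, 213.976] pointing down, gripper open.
Joint ranges: [-3.11, 3.11], [-0.84, 2.01], [0.21, 2.61], [-1.34, 4.49], [0.05, 2.63], [-2.56, 2.56]. Speed limits (rad/s): [2.57, 2.57, 3.14, 3.14, 3.14, 3.14].

## Interface

Orientations are given as a rotation vector (axis times angle).
In Python, from workcell import get_state, grab_frame, camera_model, sign_off gives the robot as it stands.
- The arm moves only by the tool send_rows, never from a script. Its argument "series" is one flat list of numbers, 6 for each row, row after row: the shift along the world's x, y, z in cm, then the turn, a rotation vector about the world's x, y, z in degrees. A call has 1 to 20 rows; each row is the pose to reach, as a shift and turn from the pose commanded when the call began; what a row does not reach only later rows make up. A row lasts 1/8 s, in which the tool goes at most 62.5 mm and 10.7 degrees, less where a joint would pass 70% of its speed; a pose out of reach is approached as far as the arm can. A call with a gripper value outside its range is refused whole. "fingers" is the finger opening in cm, from 0 to 9.12, set as the call begins (left out, the last holds). The fingers move at their own pace and stop on an object; "grip_force" is the grip in N (left out, the last holds). Time passes only in rows, so rows that repeat a pose let the fingers close. It gives the time, the measured TCP pose, the force, the opening and the grip force at its end, in the units of the state.
- get_state(): the state, without advancing time (a new reading comes with each control period).
- grab_frame(name): name is "side" or "top"; returns (picture, depth): 384x512x3 uint8, red, green, blue; 384x512 float32, mm along the optical axis (not along the pixel's ray), 0 where there is no reading.
- camera_model(name): a dict with "fx", "fy", "cx", "cy" (pixels), "k1" (the pictures are not rectified: a ray, as slopes to the right and down, at radius r is drawn at 1 + k1 r^2 times it, then the intrinsics apply), "pose" (4x4, takes a point from camera to world coordinates). Camera axes: x right, y down, z forward; pixel columns grow to the right and rows downward; lengths in mm; the calibration is good to about 2 mm. A picture is of the moment at which its call begins. camera_model takes no time and is no camera call.
- sign_off(): hands the job in; it is judged then, once.
The state is a dict: "t": time; "joints": joint angles; "joint_vel": joint speeds; "effort": joint torques, N m; "eef_pos": TCP position; "ee_rot": TCP orientation; "ft_force": force on the tool from outside, world axes, zero at the start; "wrist_torque": the same for the moment, N m; "finger_gap": opening from 0.0 (shut) to 1.0 (fully open); "gripper_force": force on a finger pad.
Only numpy, scipy, OpenCV 4.12 (cv2) and the standard library are available. Lean on these libraries where they do the work, as an engineer would, in place of code of your own. Each camera call takes 0.05 s, during which the arm holds its last target. There are 200 camera calls.

## Task

Pick up the glass slide carrier by its black grip block, lay it on the inspection stage and slide it, ramped end first, under the two sprung clips until both clips have ridden up and snapped down into its cross grooves. The stop behind the clips has been set by hand, so feel for the snap and for the stop, and push gently: the glass must not be rammed or pressed hard against the stage. Leave the carrier there, released, and do not disturb the parts that lie around.

Things in the scene. Friction and masses are not known exactly. Their poses are not given: they have to be found in the camera images.
- carrier: loose slide carrier, a flat aluminium tray 110 (x) x 60 (y) x 8 mm with a pale glass slide let into its top, 100 to 200 g; origin at the centre of its underside, +x to its ramped front end, z up. The top slopes from 2 mm thick at the front edge to the full 8 mm at x = +41 mm; a cross groove, 9 mm long, floor 4 mm above the underside, runs from x = +26 to +17 mm on each side of the glass.
- carrier_grip (a point): point in the black grip block that stands on the rear end of the carrier: block 16 (x) x 24 (y) mm, its top 30 mm above the carrier's underside; the point lies on its middle line, 20 mm above the underside and 42 mm behind the carrier's centre (axes as the carrier's)
- carrier_front (a point): middle of the lower front edge of the carrier, 55 mm ahead of its centre
- stage: fixed grey inspection stage, bed 190 (x) x 96 (y) mm, its origin the centre of its underside, bed top 22 mm above that, highest point 45 mm; the carrier goes in along the stage's +x, its own x axis along the stage's, between two steel guide strips 5 mm high and 63.2 mm apart that run from x = -20 to +72 mm, centred on the stage's x axis
- stage_bed (a point): centre of the top of the stage's bed (the oiled surface that the carrier slides on), 22 mm above the stage's origin, axes as the stage's
- stage_entry (a point): where the guide strips begin, on the bed, 54 mm before its centre; from here to x = -20 mm they flare, 78 mm apart here
- stop_nominal (a point): fixed mark on the bed, 60 mm ahead of its centre: middle of the range of the dark stop bar. The front face of the bar is clamped up to 11 mm before or behind it, unseen by this reading, and carries the clips with it. When the carrier's front edge meets the stop, the noses lie in the middle of the grooves; they have dropped fully from about 1.5 mm short of the stop.
- clip_left (a joint): sprung steel leaf hinged on the stop bar, with a round brass nose 6 mm in diameter 34 mm in front of the stop face, 21 mm to the stage's +y side; at rest 3 mm above the bed, pressing with 1 to 2.5 N. Value: lift angle, rad: 0 with nothing under it, about 0.11 with the nose on the full 8 mm of the carrier, about 0.02 when snapped down into the groove
- clip_right (a joint): the same for the clip on the stage's -y side. Pushing the carrier in takes about 4 to 9 N while both noses climb its ramp, about 2 N with them on the flat top, less as they snap down, then rises firmly at the rigid stop: 5 N there is ample.
- ball_bearing: bystander: ball bearing 47 mm across, 14 mm high, origin at the centre of its underside
- loupe: bystander: black loupe 37 mm across, 28 mm high, origin at the centre of its underside
- roller_cone: bystander: tapered roller cone 47 mm across, 19 mm high, origin at the centre of its underside
There are look-alikes about, which are no part of the job. Several things have the shape of the carrier; the one meant has the colours described above.

How it is judged (in metres and radians):
On the way:
1. both clips have ridden up on the carrier on the stage (value of joint each of clip_left, clip_right above 0.09 rad and x of carrier_front in the frame of stage_bed above 0.03 m), for 0.05 s.
At the end, for the whole second after the job is handed in: The carrier lies at rest flat on the bed between the guide strips, in line with the stage within 0.08 rad, its front edge more than 46.3 mm ahead of the stage's centre, and both clips have snapped down into its grooves (lift angle between 0.008 and 0.055 rad) (value of joint clip_left between 0.008 and 0.055 rad and value of joint clip_right between 0.008 and 0.055 rad and x of carrier_front in the frame of stage_bed above 0.0463 m and z of carrier_front in the frame of stage_bed below 0.002 m and z of carrier in the frame of stage_bed below 0.003 m and angle between the x axis of carrier and the x axis of stage, either way round below 0.08 rad and linear speed of carrier below 0.01 m/s); the robot touches nothing.
It fails at once if the carrier is pressed on the stage with more than 45 N (contact force between carrier and stage above 45 N).
It fails at once if with both clips down and everything still, bed, clips and stop together press on the carrier with more than 22 N (bed and clips alone about 7 N) (value of joint each of clip_left, clip_right below 0.055 rad and x of carrier_front in the frame of stage_bed above 0.0463 m and linear speed of carrier below 0.003 m/s and velocity of joint clip_left between -0.05 and 0.05 rad/s and velocity of joint clip_right between -0.05 and 0.05 rad/s and contact force between carrier and stage above 22 N).
It fails at once if a bystander (ball bearing, loupe, roller cone) is moved more than 15 mm (distance of any of ball_bearing, loupe, roller_cone from where it was at the start of the episode above 0.015 m).
It also fails if it takes over 70 s, if anything falls off the work surface, if the arm or the gripper's body presses on something with over 40 N, if the wrist force passes 120 N, or if a joint passes its speed limit or range.

## Working session

There is one attempt and no reset: what is moved stays moved. The work goes in short steps, Python scripts to look and compute and a tool call to move; the robot and the scene stay as the last step left them, time stands still between calls to the robot, and variables do not carry over. Pictures are saved under pics/ and viewed, at most 10 in all, crops included, and the job is handed in when it is done.

Besides the shell and the picture viewer there is one more tool, called after "Request:" in YAML: its name, and indented under it one key for each argument. send_rows: Moves the arm, as the interface text tells. Its arguments: {"type":"object","properties":{"series":{"type":"array","items":{"type":"number"}},"fingers":{"type":"number"},"grip_force":{"type":"number"}},"required":["series"]}

```bash
mkdir -p pics; cat > h.py <<'E'
import numpy as np, cv2
from workcell import *
def save(cam):
    p,d=grab_frame(cam); np.savez(f'pics/{cam}.npz',p=p,d=d); return p,d
def load(cam):
    z=np.load(f'pics/{cam}.npz'); return z['p'],z['d']
def rays(cam,uv):
    m=camera_model(cam); K=np.array([[m['fx'],0,m['cx']],[0,m['fy'],m['cy']],[0,0,1.]])
    return cv2.undistortPoints(np.float64(uv).reshape(-1,1,2),K,np.array([m['k1'],0,0,0])).reshape(-1,2) , np.array(m['pose'])
def world(cam,uv,d):
    r,T=rays(cam,uv); d=np.asarray(d,float).reshape(-1,1)
    return np.c_[r*d,d]@T[:3,:3].T+T[:3,3]
def onz(cam,uv,z):
    r,T=rays(cam,uv); v=np.c_[r,np.ones(len(r))]@T[:3,:3].T
    return T[:3,3]+v*((z-T[2,3])/v[:,2:])
def cloud(cam):
    p,d=load(cam); v,u=np.mgrid[:384,:512]
    return world(cam,np.stack([u,v],-1).reshape(-1,2),d.ravel()).reshape(384,512,3)
E
python3 - <<'E'
from h import *
for c in('top','side'):
    p,d=save(c); cv2.imwrite(f'pics/{c}0.png',cv2.resize(p[...,::-1],(768,576)))
    print(c,camera_model(c))
print(get_state())
E
```

```text
top {'fx': 382.76318211469857, 'fy': 382.76318211469857, 'cx': 256.5227171487291, 'cy': 188.1756673870206, 'k1': -0.03537448290539041, 'pose': array([[-1.06693266e-02, -9.96658777e-01,  8.09780752e-02,
         4.49995700e+02],
       [-9.99496523e-01,  8.20956340e-03, -3.06480667e-02,
         1.73498697e+01],
       [ 2.98808700e-02, -8.12642988e-02, -9.96244572e-01,
         9.25101915e+02],
       [ 0.00000000e+00,  0.00000000e+00,  0.00000000e+00,
         1.00000000e+00]])}
side {'fx': 405.6009045451191, 'fy': 405.6009045451191, 'cx': 258.4010958372181, 'cy': 193.68914895850176, 'k1': -0.13509594366062128, 'pose': array([[ 6.12654876e-01,  5.09197536e-01, -6.04459985e-01,
         1.02420572e+03],
       [ 7.90040079e-01, -4.15993962e-01,  4.50317329e-01,
        -3.77224522e+02],
       [-2.21512300e-02, -7.53436721e-01, -6.57147191e-01,
         6.10894118e+02],
       [ 0.00000000e+00,  0.00000000e+00,  0.00000000e+00,
         1.00000000e+00]])}
{'t': 0.1, 'joints': array([ 1.31094957e+00,  3.20220249e-01,  1.56551423e+00,  1.03460113e-05,
        1.25741045e+00, -1.99928311e-02]), 'joint_vel': array([-1.08845207e-03, -8.25846112e-04, -4.69370539e-03,  3.57560440e-05,
       -7.46556624e-04, -3.40058733e-04]), 'effort': array([ 5.25118539e-04, -4.13331985e+01, -2.32511115e+01,  7.29531026e-02,
        4.21947800e-02, -4.11807036e-05]), 'eef_pos': array([136.4770412 , 558.11836629, 213.2254107 ]), 'ee_rot': array([-3.75836998e-01, -3.11880165e+00,  2.41215438e-03]), 'ft_force': array([ 0.28890644, -0.36948401,  0.17566069]), 'wrist_torque': array([-0.01625833, -0.03399895, -0.00464931]), 'gripper_force': 0.0, 'finger_gap': 1.0038349613000208}
```

View pics/top0.png

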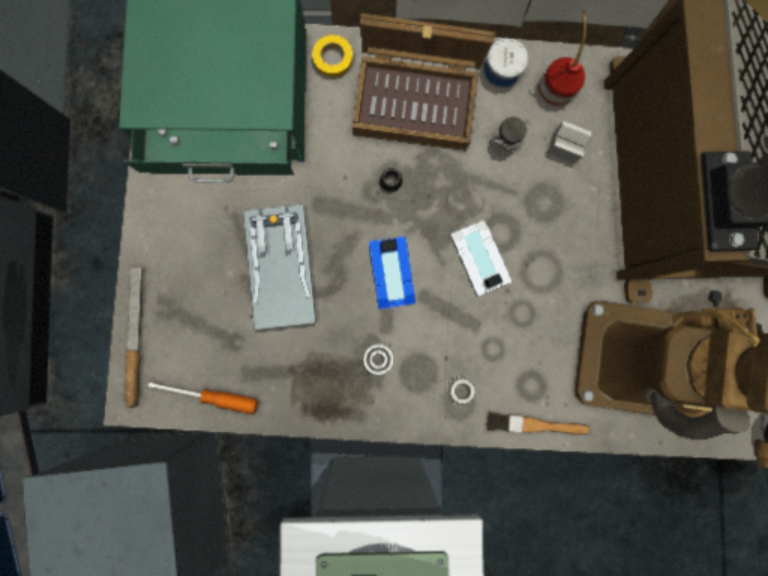

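View pics/side0.png

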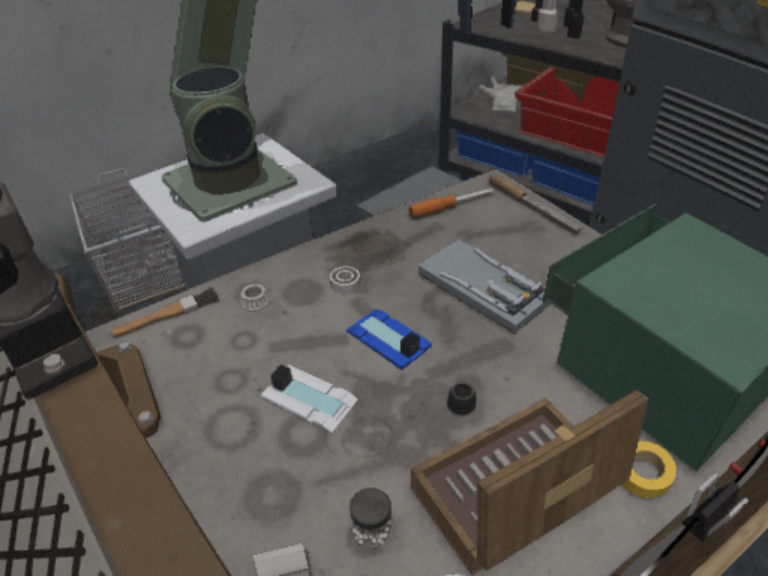

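Candidates in the top picture (768x576): white/aluminium tray with black block at (481,258), blue tray with black block at (392,272). The description says aluminium, so I take the one at (481,258). Close crops of it and the stage follow.

```bash
python3 - <<'E'
from h import *
p,d=load('top')
a=p[140:205,290:355]; b=p[130:225,155:220]
a=cv2.resize(a,None,fx=6,fy=6,interpolation=cv2.INTER_CUBIC); b=cv2.resize(b,None,fx=6,fy=6,interpolation=cv2.INTER_CUBIC)
im=np.zeros((570,790,3),np.uint8); im[:390,:390]=a; im[:570,395:785]=b
cv2.imwrite('pics/crop1.png',im[...,::-1])
C=cloud('top')
# heights of black block & stage
for n,(v0,v1,u0,u1) in dict(car=(140,205,290,355),stage=(130,225,155,220)).items():
    z=C[v0:v1,u0:u1,2]; print(n,np.percentile(z,[1,5,25,50,75,95,99]).round(1))
E
```

```text
car [-3.9 -2.7 -0.9  0.5  3.7  9.4 30.4]
stage [-3.8 -2.4 -0.2 19.3 22.5 32.8 40.6]
```

View pics/crop1.png

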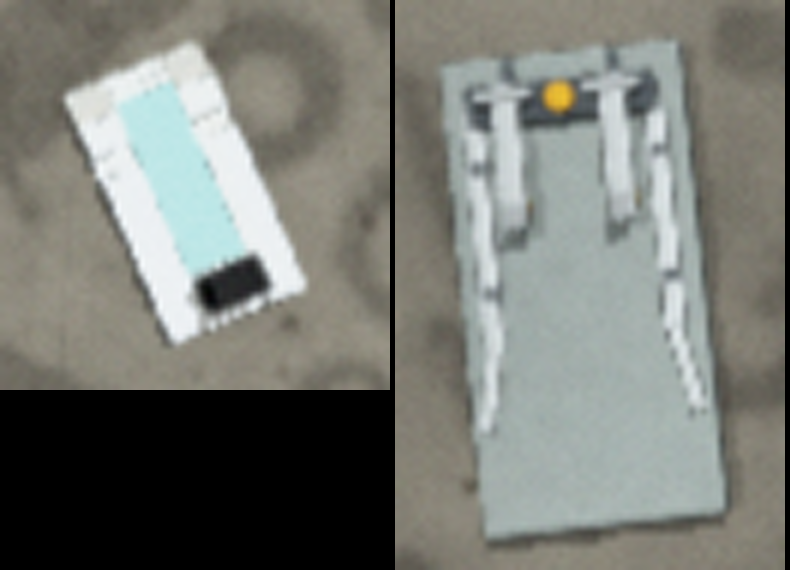

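The left crop shows the aluminium carrier with its front at the upper left, corners (65,98), (197,42), (305,290), (172,345) and block (232,284). The right crop shows the bed corners (441,66), (680,40), (726,514), (487,540), with the stop bar at the top, so the carrier pushes upward in the image.

```bash
python3 - <<'E'
from h import *
f=lambda P,x0,u0,v0:[(u0+(x-x0+.5)/6-.5, v0+(y+.5)/6-.5) for x,y in P]
car=f([(65,98),(197,42),(305,290),(172,345),(232,284)],0,290,140)
W=np.vstack([onz('top',car[:2],2),onz('top',car[2:4],8),onz('top',car[4:],30)])
fr=W[:2].mean(0);re=W[2:4].mean(0)
print(W.round(1)); v=fr-re; print('len',np.linalg.norm(v[:2]),'yaw',np.degrees(np.arctan2(v[1],v[0])),'ctr',(fr+re)/2)
yw=np.arctan2(v[1],v[0]);print('grip from ctr',((fr+re)/2)[:2]-42*np.array([np.cos(yw),np.sin(yw)]))
st=onz('top',f([(441,66),(680,40),(726,514),(487,540)],395,155,130),22)
fr=st[:2].mean(0);re=st[2:4].mean(0);v=fr-re;yw=np.arctan2(v[1],v[0]);R=np.array([[np.cos(yw),np.sin(yw)],[-np.sin(yw),np.cos(yw)]])
c=st.mean(0)
print(st.round(1),'len',np.linalg.norm(v),'yaw',np.degrees(yw),'ctr',c)
# guides & bar front in stage frame
g=onz('top',f([(490,430),(490,295),(475,135),(701,408),(672,300),(656,112)],395,155,130),27)
print('guides',((g-c)[:,:2]@R.T).round(1))
g=onz('top',f([(478,124),(655,112)],395,155,130),30)
print('bar',((g-c)[:,:2]@R.T).round(1))
g=onz('top',f([(514,240),(618,236)],395,155,130),30)
print('noses',((g-c)[:,:2]@R.T).round(1))
import scipy.spatial.transform as t
s=get_state(); r=t.Rotation.from_rotvec(s['ee_rot']).as_matrix(); print(r.round(3), s['eef_pos'])
print('yaw of tool y (deg)',np.degrees(np.arctan2(r[1,1],r[0,1])))
E
```

```text
[[ 603.4 -119.4    2. ]
 [ 626.3 -174.2    2. ]
 [ 523.5 -214.4    8. ]
 [ 501.7 -159.7    8. ]
 [ 524.3 -179.9   30. ]]
len 109.86055348366406 yaw 21.500953090246302 ctr [ 563.72282345 -166.94117663    5.        ]
grip from ctr [ 524.64554166 -182.33487819]
[[639.  212.9  22. ]
 [648.9 118.3  22. ]
 [460.5 100.1  22. ]
 [451.3 193.2  22. ]] len 188.95156781251544 yaw 5.7535904560731455 ctr [549.91226971 156.14207129  22.        ]
guides [[-52.1  40.7]
 [  0.5  35.8]
 [ 64.3  35.8]
 [-52.5 -41.7]
 [ -9.1 -34.7]
 [ 65.8 -35.8]]
bar [[ 67.9  33.7]
 [ 65.2 -35.7]]
noses [[ 20.7  23.9]
 [ 17.9 -16.6]]
[[-0.971  0.238 -0.   ]
 [ 0.238  0.971 -0.001]
 [ 0.    -0.002 -1.   ]] [136.4770412  558.11836629 213.2254107 ]
yaw of tool y (deg) 76.2572009061278
```

Request:
send_rows:
  series: [2.425, -4.62, -0.83, 0, 0, -9.05, 4.85, -9.24, -1.66, 0, 0, -18.1, 7.275, -13.86, -2.49, 0, 0, -27.15, 9.7, -18.48, -3.32, 0, 0, -36.2, 12.125, -23.1, -4.15, 0, 0, -45.25, 14.55, -27.72, -4.98, 0, 0, -54.3, 16.975, -32.34, -5.81, 0, 0, -63.35, 19.4, -36.95, -6.65, 0, 0, -72.4, 21.825, -41.57, -7.48, 0, 0, -81.45, 24.25, -46.19, -8.3, 0, 0, -90.5, 26.675, -50.81, -9.1, 0, 0, -99.55, 29.1, -55.43, -9.97, 0, 0, -108.6, 31.525, -60.05, -10.8, 0, 0, -117.65, 33.95, -64.67, -11.6, 0, 0, -126.7, 36.375, -69.29, -12.5, 0, 0, -135.75, 38.8, -73.9, -13.3, 0, 0, -144.8, 38.8, -73.9, -13.3, 0, 0, -144.8, 38.8, -73.9, -13.3, 0, 0, -144.8]
  fingers: 5.5
  grip_force: 20

```text
t: 2.35
eef_pos: [523.7, -180.0, 80.4]
ee_rot: [-3.085, -0.585, 0.002]
ft_force: [0.7, 0.3, -0.6]
finger_gap: 0.604
gripper_force: 0.0
```

```bash
python3 - <<'E'
from h import *
p,d=save('side'); a=p[200:320,130:290]; cv2.imwrite('pics/s1.png',cv2.resize(a,None,fx=4,fy=4,interpolation=cv2.INTER_CUBIC)[...,::-1])
s=get_state();r=cv2.Rodrigues(s['ee_rot'])[0]
print(s['eef_pos'],np.degrees(np.arctan2(r[1,1],r[0,1])),r[:,2].round(3),s['ft_force'],s['joints'])
E
```

```text
[ 523.68453343 -179.54911272   80.69981734] -68.48177666455877 [-0.001  0.001 -1.   ] [-0.50164826  0.7130858   0.68001158] [-3.51165426e-01  4.05328178e-01  1.80091715e+00  1.91530992e-04
  9.36886208e-01  8.43952896e-01]
```

View pics/s1.png

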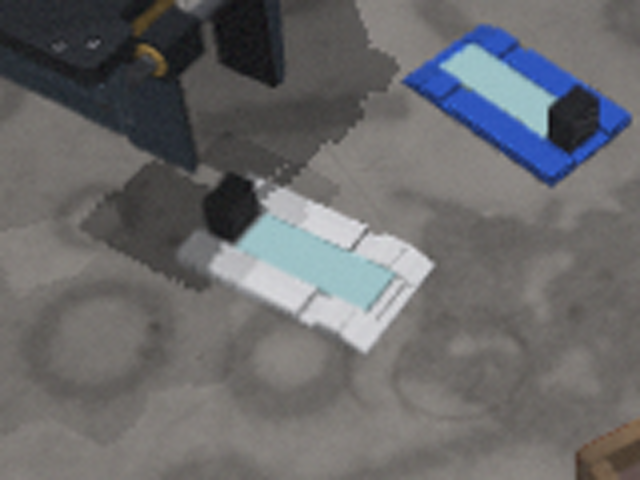

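The fingers hang either side of the block at (235,205) and line up with it. I'll lower and grip.

Request:
send_rows:
  series: [0, -0.1, -1.5, 0, 0, 0, 0, -0.1, -3, 0, 0, 0, 0, -0.1, -4.5, 0, 0, 0, 0, -0.1, -5.5, 0, 0, 0, 0, -0.1, -6.2, 0, 0, 0, 0, -0.1, -6.6, 0, 0, 0, 0, -0.1, -6.9, 0, 0, 0, 0, -0.1, -6.9, 0, 0, 0, 0, -0.1, -6.9, 0, 0, 0]

```text
t: 3.52
eef_pos: [524.8, -181.5, 12.3]
ee_rot: [3.086, 0.585, 0.001]
ft_force: [-0.5, 0.6, -0.9]
finger_gap: 0.607
gripper_force: 0.0
```

Request:
send_rows:
  series: [0, 0, 0, 0, 0, 0, 0, 0, 0, 0, 0, 0, 0, 0, 0, 0, 0, 0, 0, 0, 0, 0, 0, 0, 0, 0, 0, 0, 0, 0, 0, 0, 0, 0, 0, 0]
  fingers: 1.5
  grip_force: 20

```text
t: 4.28
eef_pos: [524.6, -181.4, 12.0]
ee_rot: [3.086, 0.585, 0.0]
ft_force: [-0.8, -0.5, 0.2]
finger_gap: 0.261
gripper_force: 20.0
```

Request:
send_rows:
  series: [0, 0, 1, 0, 0, 0, 0, 0, 3, 0, 0, 0, 0, 0, 5, 0, 0, 0, 0, 0, 6, 0, 0, 0, -0.6, 1.8, 6, 0, 0, -0.9, -1.6, 4.9, 6, 0, 0, -2.4, -2.9, 8.9, 6, 0, 0, -4.3, -4.25, 13, 6, 0, 0, -6.3, -5.6, 17.1, 6, 0, 0, -8.3, -6.9, 21.2, 6, 0, 0, -10.3, -8.2, 25.2, 6, 0, 0, -12.3, -9.5, 29, 6, 0, 0, -14.1, -10.3, 31.5, 5.5, 0, 0, -15.3, -10.6, 32.4, 4.5, 0, 0, -15.75, -10.6, 32.4, 3.7, 0, 0, -15.75, -10.6, 32.4, 3.2, 0, 0, -15.75, -10.6, 32.4, 3.2, 0, 0, -15.75, -10.6, 32.4, 3.2, 0, 0, -15.75]

```text
t: 6.52
eef_pos: [418.9, 142.1, 44.1]
ee_rot: [3.138, 0.155, 0.0]
ft_force: [-1.0, 0.2, -1.8]
finger_gap: 0.263
gripper_force: 20.0
```

```bash
python3 - <<'E'
from h import *
p,d=save('side'); q,_=save('top')
a=cv2.resize(p[140:240,250:384],None,fx=4,fy=4,interpolation=cv2.INTER_CUBIC); b=cv2.resize(q[130:250,150:225],(375,600),interpolation=cv2.INTER_CUBIC)
b=cv2.resize(q[130:240,155:220],None,fx=4,fy=4,interpolation=cv2.INTER_CUBIC)
im=np.zeros((440,800,3),np.uint8); im[:400,:536]=a; im[:440,540:800]=b
cv2.imwrite('pics/s2.png',im[...,::-1])
s=get_state();r=cv2.Rodrigues(s['ee_rot'])[0]
print(s['eef_pos'],np.degrees(np.arctan2(r[1,1],r[0,1])),s['ft_force'],s['finger_gap'])
E
```

```text
[418.92163379 142.32760912  44.20097892] -84.32481655377923 [-0.49160148  0.47793805 -1.96545928] 0.25397830211856975
```

View pics/s2.png

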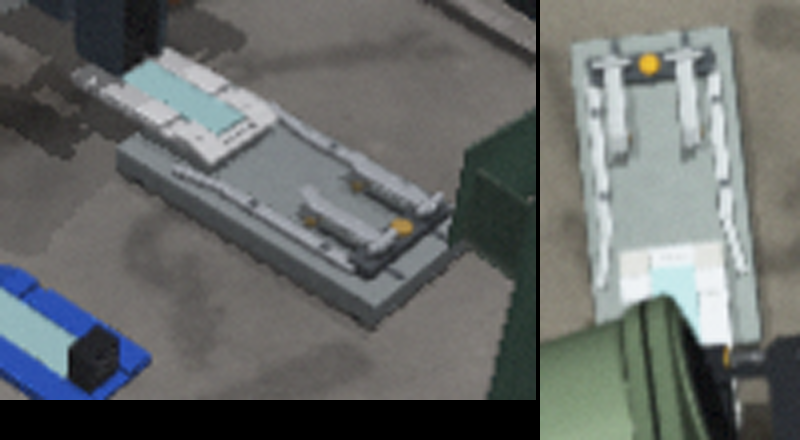

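The carrier hovers level at the bed's rear. In the top crop its front corners are at about (620,252) and (722,243).

```bash
python3 - <<'E'
from h import *
c=np.array([549.9,156.1]);yw=np.radians(5.75);R=np.array([[np.cos(yw),np.sin(yw)],[-np.sin(yw),np.cos(yw)]])
f=lambda P,x0,u0,v0:[(u0+(x-x0+.5)/4-.5, v0+(y+.5)/4-.5) for x,y in P]
S=lambda W:((W[:,:2]-c)@R.T).round(1)
print('top front',S(onz('top',f([(620,252),(722,243)],540,155,130),33)))
print('top right edge',S(onz('top',f([(725,280),(728,340)],540,155,130),39)))
print('side front',S(onz('side',f([(215,167),(280,122)],0,250,140),32)))
# bed in side view: near-left corner, near front corner, right front corner
print('side bed',S(onz('side',f([(117,147),(372,302),(450,225)],0,250,140),22)))
print('side guide ends (z27)',S(onz('side',f([(178,172),(357,268)],0,250,140),27)))
# fit lines: carrier edges / bed edges via colour in top
p,d=load('top'); C=cloud('top')
E
```

```text
top front [[-33.6  28. ]
 [-34.8 -31.4]]
top right edge [[-56.8 -31.6]
 [-91.4 -29.9]]
side front [[-30.6 -29.7]
 [-31.3  27.9]]
side bed [[-90.7 -46.7]
 [ 93.2 -45.1]
 [ 86.5  33.8]]
side guide ends (z27) [[-46.3 -43. ]
 [ 74.5 -34.7]]
```

Request:
send_rows:
  series: [0, 0.05, -0.4, 0, 0, 0, 0, 0.05, -0.7, 0, 0, 0, 0, 0.05, -0.8, 0, 0, 0, 0, 0.05, -0.85, 0, 0, 0, 0, 0.05, -0.85, 0, 0, 0]

```text
t: 7.25
eef_pos: [418.6, 143.1, 35.5]
ee_rot: [3.138, 0.157, 0.0]
ft_force: [0.3, -1.2, -1.1]
finger_gap: 0.262
gripper_force: 20.0
```

Request:
send_rows:
  series: [0, 0, -0.05, 0, 0, 0, 0, 0, -0.05, 0, 0, 0]

```text
t: 7.5
eef_pos: [418.6, 143.1, 35.0]
ee_rot: [3.138, 0.157, 0.0]
ft_force: [1.2, -0.8, -2.7]
finger_gap: 0.261
gripper_force: 20.0
```

Request:
send_rows:
  series: [0, 0, -0.05, 0, 0, 0, 0, 0, -0.05, 0, 0, 0]

```text
t: 7.75
eef_pos: [418.6, 143.0, 34.5]
ee_rot: [3.138, 0.156, -0.0]
ft_force: [0.1, 0.3, -2.1]
finger_gap: 0.263
gripper_force: 20.0
```

Request:
send_rows:
  series: [0, 0, -0.04, 0, 0, 0, 0, 0, -0.04, 0, 0, 0]

```text
t: 8.0
eef_pos: [418.6, 143.1, 34.1]
ee_rot: [3.138, 0.156, 0.0]
ft_force: [0.1, 0.0, -1.7]
finger_gap: 0.259
gripper_force: 20.0
```

Request:
send_rows:
  series: [0, 0, -0.02, 0, 0, 0, 0, 0, -0.02, 0, 0, 0]

```text
t: 8.25
eef_pos: [418.6, 143.1, 34.0]
ee_rot: [3.138, 0.157, 0.0]
ft_force: [0.0, -0.3, 0.1]
finger_gap: 0.263
gripper_force: 20.0
```

Request:
send_rows:
  series: [0.3, 0.03, 0, 0, 0, 0, 0.6, 0.06, 0, 0, 0, 0, 0.9, 0.09, 0, 0, 0, 0, 1.2, 0.12, 0, 0, 0, 0, 1.5, 0.15, 0, 0, 0, 0, 1.5, 0.15, 0, 0, 0, 0]

```text
t: 9.0
eef_pos: [434.3, 144.7, 34.0]
ee_rot: [-3.138, -0.156, -0.002]
ft_force: [-0.3, 0.1, -0.2]
finger_gap: 0.264
gripper_force: 20.0
```

Request:
send_rows:
  series: [0.3, 0.03, 0, 0, 0, 0, 0.6, 0.06, 0, 0, 0, 0, 0.9, 0.09, 0, 0, 0, 0, 1.2, 0.12, 0, 0, 0, 0, 1.5, 0.15, 0, 0, 0, 0, 1.5, 0.15, 0, 0, 0, 0]

```text
t: 9.75
eef_pos: [449.3, 146.2, 34.0]
ee_rot: [-3.138, -0.157, -0.002]
ft_force: [-0.2, -0.3, 2.8]
finger_gap: 0.262
gripper_force: 20.0
```

Request:
send_rows:
  series: [0.2, 0.02, 0, 0, 0, 0, 0.4, 0.04, 0, 0, 0, 0, 0.6, 0.06, 0, 0, 0, 0, 0.8, 0.08, 0, 0, 0, 0, 1, 0.1, 0, 0, 0, 0, 1, 0.1, 0, 0, 0, 0]

```text
t: 10.5
eef_pos: [458.7, 147.1, 34.0]
ee_rot: [3.138, 0.156, 0.0]
ft_force: [-1.9, -0.2, 4.9]
finger_gap: 0.263
gripper_force: 20.0
```

Request:
send_rows:
  series: [0.2, 0.02, 0, 0, 0, 0, 0.4, 0.04, 0, 0, 0, 0, 0.6, 0.06, 0, 0, 0, 0, 0.8, 0.08, 0, 0, 0, 0, 0.8, 0.08, 0, 0, 0, 0]

```text
t: 11.12
eef_pos: [466.7, 147.9, 34.0]
ee_rot: [3.138, 0.156, 0.0]
ft_force: [-2.4, -0.9, 6.2]
finger_gap: 0.264
gripper_force: 20.0
```

Request:
send_rows:
  series: [0.2, 0.02, 0.02, 0, 0, 0, 0.4, 0.04, 0.02, 0, 0, 0, 0.4, 0.04, 0.02, 0, 0, 0]

```text
t: 11.5
eef_pos: [471.0, 148.3, 34.0]
ee_rot: [3.138, 0.156, 0.001]
ft_force: [-0.1, 0.5, 2.1]
finger_gap: 0.257
gripper_force: 20.0
```

Request:
send_rows:
  series: [0.2, 0.02, 0, 0, 0, 0, 0.4, 0.04, 0, 0, 0, 0, 0.4, 0.04, 0, 0, 0, 0]

```text
t: 11.88
eef_pos: [475.0, 148.8, 34.0]
ee_rot: [-3.138, -0.156, -0.001]
ft_force: [-0.2, 0.1, 2.2]
finger_gap: 0.264
gripper_force: 20.0
```

Request:
send_rows:
  series: [0.2, 0.02, 0, 0, 0, 0, 0.4, 0.04, 0, 0, 0, 0, 0.4, 0.04, 0, 0, 0, 0]

```text
t: 12.25
eef_pos: [479.0, 149.2, 34.0]
ee_rot: [-3.138, -0.156, -0.001]
ft_force: [-0.1, -0.1, 1.7]
finger_gap: 0.261
gripper_force: 20.0
```

Request:
send_rows:
  series: [0.15, 0.015, 0, 0, 0, 0, 0.3, 0.03, 0, 0, 0, 0, 0.3, 0.03, 0, 0, 0, 0]

```text
t: 12.62
eef_pos: [481.9, 149.4, 34.0]
ee_rot: [-3.138, -0.157, -0.001]
ft_force: [-0.9, 1.6, 0.2]
finger_gap: 0.26
gripper_force: 20.0
```

Request:
send_rows:
  series: [0.15, 0.015, 0, 0, 0, 0, 0.3, 0.03, 0, 0, 0, 0, 0.3, 0.03, 0, 0, 0, 0]

```text
t: 13.0
eef_pos: [484.9, 149.7, 34.0]
ee_rot: [-3.138, -0.156, -0.001]
ft_force: [0.0, 0.8, -0.4]
finger_gap: 0.262
gripper_force: 20.0
```

Request:
send_rows:
  series: [0.15, 0.015, 0, 0, 0, 0, 0.3, 0.03, 0, 0, 0, 0, 0.3, 0.03, 0, 0, 0, 0]

```text
t: 13.38
eef_pos: [487.7, 150.0, 34.0]
ee_rot: [3.138, 0.156, 0.0]
ft_force: [-1.1, 1.3, -0.6]
finger_gap: 0.264
gripper_force: 20.0
```

Request:
send_rows:
  series: [0.15, 0.015, 0, 0, 0, 0, 0.3, 0.03, 0, 0, 0, 0, 0.3, 0.03, 0, 0, 0, 0]

```text
t: 13.75
eef_pos: [488.3, 150.0, 34.0]
ee_rot: [3.137, 0.156, -0.007]
ft_force: [-6.0, 1.2, 5.0]
finger_gap: 0.261
gripper_force: 20.0
```

Request:
send_rows:
  series: [0.15, 0.015, 0, 0, 0, 0, 0.3, 0.03, 0, 0, 0, 0, 0.3, 0.03, 0, 0, 0, 0]

```text
t: 14.12
eef_pos: [490.7, 150.3, 34.0]
ee_rot: [3.137, 0.156, -0.009]
ft_force: [-8.3, 1.3, 5.7]
finger_gap: 0.261
gripper_force: 20.0
```

```bash
python3 - <<'E'
from h import *
p,d=save('side'); a=cv2.resize(p[150:225,270:370],None,fx=6,fy=6,interpolation=cv2.INTER_CUBIC)
cv2.imwrite('pics/s3.png',a[...,::-1]); print(get_state()['ft_force'])
E
```

```text
[-7.54515763  0.97603715  6.51084279]
```

View pics/s3.png

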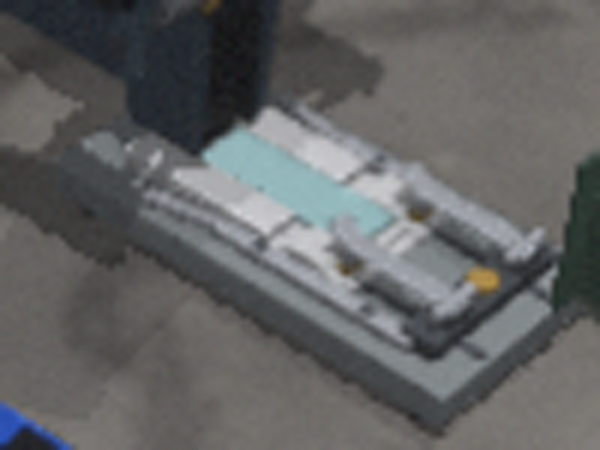

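The picture shows both noses (410,212) and (345,265) on the ramp, with the carrier straight between the guides. The push of about 8 N is as expected, so I carry on.

Request:
send_rows:
  series: [0.15, 0.015, 0, 0, 0, 0, 0.3, 0.03, 0, 0, 0, 0, 0.45, 0.045, 0, 0, 0, 0, 0.45, 0.045, 0, 0, 0, 0]

```text
t: 14.68
eef_pos: [494.5, 150.7, 34.0]
ee_rot: [3.137, 0.156, -0.011]
ft_force: [-9.2, 0.9, 7.4]
finger_gap: 0.259
gripper_force: 20.0
```

Request:
send_rows:
  series: [0.15, 0.015, 0, 0, 0, 0, 0.3, 0.03, 0, 0, 0, 0, 0.45, 0.045, 0, 0, 0, 0, 0.45, 0.045, 0, 0, 0, 0]

```text
t: 15.18
eef_pos: [500.5, 151.4, 34.0]
ee_rot: [3.137, 0.156, -0.006]
ft_force: [-5.1, 1.5, 4.3]
finger_gap: 0.256
gripper_force: 20.0
```

Request:
send_rows:
  series: [0.15, 0.015, 0, 0, 0, 0, 0.3, 0.03, 0, 0, 0, 0, 0.3, 0.03, 0, 0, 0, 0]

```text
t: 15.55
eef_pos: [503.8, 151.7, 34.0]
ee_rot: [3.138, 0.156, -0.006]
ft_force: [-5.0, 2.5, 4.4]
finger_gap: 0.26
gripper_force: 20.0
```

Request:
send_rows:
  series: [0.15, 0.015, 0, 0, 0, 0, 0.3, 0.03, 0, 0, 0, 0, 0.45, 0.045, 0, 0, 0, 0, 0.45, 0.045, 0, 0, 0, 0]

```text
t: 16.05
eef_pos: [508.3, 152.2, 34.0]
ee_rot: [3.138, 0.156, -0.006]
ft_force: [-6.4, 1.7, 3.8]
finger_gap: 0.261
gripper_force: 20.0
```

Request:
send_rows:
  series: [0.15, 0.015, 0, 0, 0, 0, 0.3, 0.03, 0, 0, 0, 0, 0.3, 0.03, 0, 0, 0, 0]

```text
t: 16.42
eef_pos: [511.3, 152.6, 34.0]
ee_rot: [3.138, 0.156, -0.006]
ft_force: [-5.6, 3.1, 3.8]
finger_gap: 0.257
gripper_force: 20.0
```

Request:
send_rows:
  series: [0.1, 0.01, 0, 0, 0, 0, 0.2, 0.02, 0, 0, 0, 0, 0.2, 0.02, 0, 0, 0, 0]

```text
t: 16.8
eef_pos: [514.2, 152.9, 34.0]
ee_rot: [-3.138, -0.156, 0.003]
ft_force: [-2.8, 2.8, 0.2]
finger_gap: 0.262
gripper_force: 20.0
```

Request:
send_rows:
  series: [0.1, 0.02, 0, 0, 0, 0, 0.2, 0.04, 0, 0, 0, 0, 0.2, 0.04, 0, 0, 0, 0]

```text
t: 17.18
eef_pos: [516.8, 153.1, 34.0]
ee_rot: [3.138, 0.156, -0.001]
ft_force: [-4.0, 2.6, 1.4]
finger_gap: 0.261
gripper_force: 20.0
```

Request:
send_rows:
  series: [0.1, 0.01, 0, 0, 0, 0, 0.2, 0.03, 0, 0, 0, 0, 0.2, 0.03, 0, 0, 0, 0]

```text
t: 17.55
eef_pos: [518.8, 153.3, 34.0]
ee_rot: [3.137, 0.156, -0.001]
ft_force: [-4.6, 2.4, 1.2]
finger_gap: 0.263
gripper_force: 20.0
```

Request:
send_rows:
  series: [0.1, 0.02, 0, 0, 0, 0, 0.15, 0.03, 0, 0, 0, 0, 0.15, 0.03, 0, 0, 0, 0]

```text
t: 17.92
eef_pos: [518.9, 153.4, 34.0]
ee_rot: [3.137, 0.156, -0.006]
ft_force: [-6.9, 0.6, 5.0]
finger_gap: 0.26
gripper_force: 20.0
```

```bash
python3 - <<'E'
from h import *
p,d=save('side'); a=cv2.resize(p[150:225,270:370],None,fx=7,fy=7,interpolation=cv2.INTER_CUBIC)
cv2.imwrite('pics/s4.png',a[...,::-1]); print(get_state()['ft_force'])
E
```

```text
[-6.69522011  1.25441781  5.32239915]
```

View pics/s4.png

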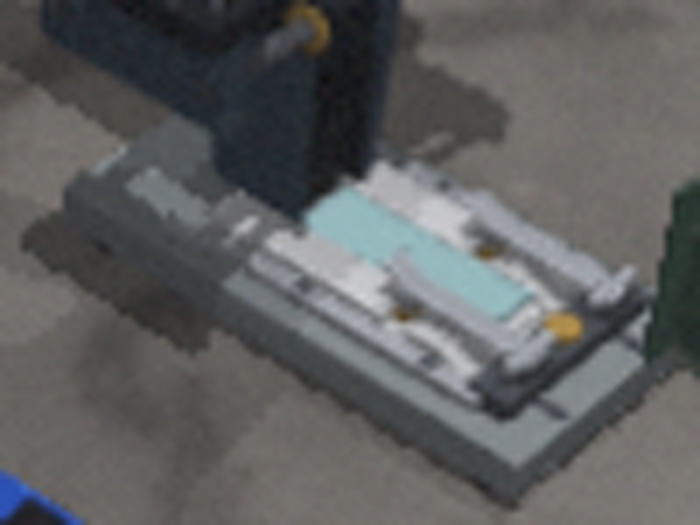

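The last push stopped dead: 0.1 mm travelled for 1.5 mm commanded, at about 7 N. The noses (488,252) and (402,312) sit low in the grooves. I'll relax the push, release and rise.

Request:
send_rows:
  series: [-0.1, -0.01, 0, 0, 0, 0, -0.2, -0.02, 0, 0, 0, 0, -0.2, -0.02, 0, 0, 0, 0]

```text
t: 18.35
eef_pos: [518.9, 153.4, 34.0]
ee_rot: [3.137, 0.157, 0.001]
ft_force: [-3.0, 0.2, 0.4]
finger_gap: 0.259
gripper_force: 20.0
```

Request:
send_rows:
  series: [0, 0, 0, 0, 0, 0, 0, 0, 0, 0, 0, 0, 0, 0, 0, 0, 0, 0, 0, 0, 0, 0, 0, 0]
  fingers: 4.5

```text
t: 18.85
eef_pos: [518.9, 153.5, 34.1]
ee_rot: [3.138, 0.157, 0.001]
ft_force: [-0.4, -0.1, -0.3]
finger_gap: 0.492
gripper_force: 0.0
```

Request:
send_rows:
  series: [0, 0, 0.5, 0, 0, 0, 0, 0, 1.5, 0, 0, 0, 0, 0, 3, 0, 0, 0, 0, 0, 5, 0, 0, 0, 0, 0, 8, 0, 0, 0, -2, 0, 11, 0, 0, 0, -5, 0, 14, 0, 0, 0, -8, 0, 16, 0, 0, 0, -10, 0, 16, 0, 0, 0, -12, 0, 16, 0, 0, 0, -12, 0, 16, 0, 0, 0]

```text
t: 20.23
eef_pos: [397.1, 153.3, 193.4]
ee_rot: [3.137, 0.158, -0.002]
ft_force: [0.5, 0.3, -0.2]
finger_gap: 0.499
gripper_force: 0.0
```

```bash
python3 - <<'E'
from h import *
p,d=save('side'); q,_=save('top'); a=cv2.resize(p[150:225,280:370],None,fx=6,fy=6,interpolation=cv2.INTER_CUBIC); b=cv2.resize(q[130:225,160:205],None,fx=5,fy=5,interpolation=cv2.INTER_CUBIC)
im=np.zeros((475,765,3),np.uint8); im[:450,:540]=a; im[:475,540:765]=b
cv2.imwrite('pics/s5.png',im[...,::-1]); print(get_state()['ft_force'],get_state()['t'])
E
```

```text
[0.88972522 0.34999222 0.18885109] 20.325
```

View pics/s5.png

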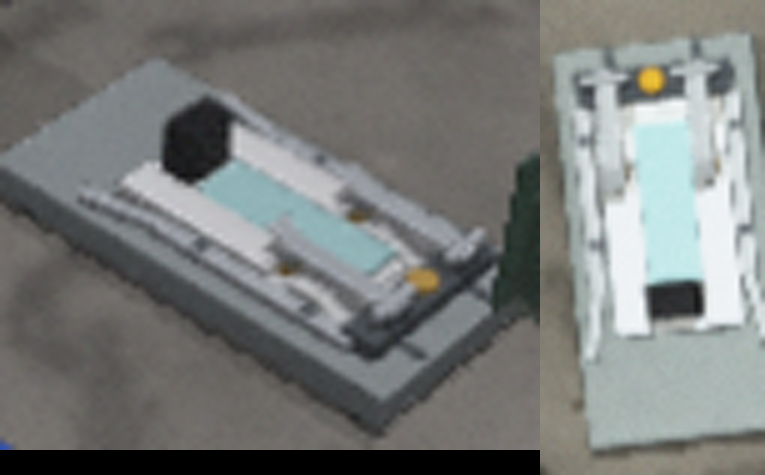

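The carrier lies flat and straight between the guides. Its front is at the stop bar, the clip noses (355,215) and (287,268) are down in the grooves, and the gripper is clear.

```bash
python3 -c "
from workcell import *
print(sign_off())"
```

```text
the job is handed in; nothing more can be done
None
```

The carrier is pushed against the stop and released, with both clips snapped into its grooves; push forces I read stayed under 10 N, and I handed the job in at about 20 s (no verdict was returned).

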